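# Put the seasonings back in their stands

### The arm

A 6-joint arm with a two-finger parallel gripper is mounted at the origin on a cart in front of the work surface, level with it; the furniture and walls round the work are solid. World frame = base frame: x ahead of the robot, y to its left, z up, the work surface at z = 0. Lengths are in m, angles in rad, forces in N, time in s.
With the tool pointing down it reaches from about 0.325 to 0.85 m from the base axis. Payload 4.4 kg.
Tool frame: the origin (TCP) lies at the very end of the fingers, on their centre line; the grasp point (between the pads) lies 19 mm behind it (grip_depth is the distance from the TCP to the grasp point, in m); z points along the fingers, y is the line along which they close (so a half turn about z gives the same grasp; the last joint's range is limited). The gripper opens to 94 mm and grips with 3 to 60 N. Pads are 16 mm wide; open, the fingers measure 119 mm over their backs; the gripper's body (75 mm by 177 mm) begins 78 mm behind the grasp point.
Start: joints at [-1.403, 0.207, 1.542, -0, 1.393, -0.15], TCP at [0.18, -0.546, 0.205] pointing down, gripper open.
Joint ranges: [-2.73, 2.73], [-0.86, 2.22], [0.23, 2.46], [-1.11, 4.25], [0.08, 2.63], [-2.82, 2.82]. Speed limits (rad/s): [2.79, 2.79, 3.14, 3.14, 3.14, 3.14].

### API

Orientations are given as a rotation vector (axis times angle).
In Python, from workcell import * gives the robot as it stands.
- The arm moves only by the tool move_arm, never from a script. Its argument "rows" is a list of rows, each a list of 3 entries, a list of its own where there are three numbers: the closure, from -1 (fully open) to 1 (shut), then the shift along the tool's x, y, z in units of 500 mm (1.0 is 500 mm), then the turn about the tool's z in units of pi/2 rad (1.0 is pi/2 rad). A call has 1 to 10 rows; each row is the pose to reach, as a shift and turn from the pose commanded when the call began, along the tool's axes at that moment; what a row does not reach only later rows make up. A row lasts 1/12 s, in which the tool goes at most 41.7 mm and 7.16 degrees, less where a joint would pass 70% of its speed; a pose out of reach is approached as far as the arm can. A call with a number of a shift or a turn outside -1 to 1 is refused whole. A call with a gripper value outside its range is refused whole. The fingers move at their own pace and stop on an object; "grip_force" is the grip in N (left out, the last holds). Time passes only in rows, so rows that repeat a pose let the fingers close. It gives the time, the measured TCP pose, the force, the opening and the grip force at its end, in the units of the state.
- state(): the state, without advancing time (a new reading comes with each control period).
- snapshot(name): name is "scene" or "top"; returns a dict with "img" (420x560x3 uint8, blue, green, red), "fov_y" (degrees; the focal length in pixels is half the picture's height over the tangent of half this angle, whatever the lens; pixels are square), "cx", "cy" (the principal point, pixels), "rvec" (rotation vector, rad) and "tvec" (3), from world to camera coordinates, as OpenCV has them. Camera axes: x right, y down, z forward; pixel columns grow to the right and rows downward; lengths in m; the calibration is good to about 2 mm. A picture is of the moment at which its call begins. There is no depth.
- job_done(): hands the job in; it is judged then, once.
The state is a dict: "t": time; "joints": joint angles; "dq": joint speeds; "joint_efforts": joint torques, N m; "tcp_pos": TCP position; "eef_rot": TCP orientation; "contact_force": force on the tool from outside, world axes, zero at the start; "moment": the same for the moment, N m; "opening": opening from 0.0 (shut) to 1.0 (fully open); "finger_force": force on a finger pad.
Only numpy, scipy, OpenCV 4.12 (cv2) and the standard library are available. Lean on these libraries where they do the work, as an engineer would, in place of code of your own. Each camera call takes 0.05 s, during which the arm holds its last target. There are 200 camera calls.

### The job

Tidy up the seasonings: stand the pepper mill in the large pocket and the salt shaker in the small pocket of the pale wooden stand, and one slim green-capped spice jar in each pocket of the white rack (either jar in either pocket), all upright and right down on the pocket floors. Set them down gently rather than dropping them, tip nothing over, and leave the jam jar, the honey jar and the egg timer standing where they are.

Things in the scene. Friction and masses are not known exactly. Their poses are not given: they have to be found in the camera images.
- salt_mid (a point): Salt shaker: clear glass with grey contents and a rounded pale grey cap, 44 mm across (glass part, up to 66 mm high; the cap is 34 mm across), 90 mm tall, 0.1 kg. It stands upright on the worktop at the start; its z axis points up along it. The point lies on its axis, half-way up, 45 mm above its foot.
- mill_mid (a point): Pepper mill: brown turned wood, 58 mm across from the foot up to 120 mm high, above that a round head (49 mm) that does not turn, with a small knob; 170 mm tall, 0.18 kg, the tallest of the loose things. It stands upright on the worktop at the start; its z axis points up along it. The point lies on its axis, half-way up, 85 mm above its foot.
- jar_a_mid (a point): Spice jar: slim glass jar with a green screw cap and a white label with red and green on it, 45 mm across, 106 mm tall, 0.11 kg. It stands upright on the worktop at the start; its z axis points up along it. The point lies on its axis, half-way up, 53 mm above its foot.
- jar_b_mid (a point): Spice jar: slim glass jar with a green screw cap and a mostly green label, 45 mm across, 106 mm tall, 0.11 kg. It stands upright on the worktop at the start; its z axis points up along it. The point lies on its axis, half-way up, 53 mm above its foot.
- cruet: Pale wooden stand, fixed, 190 (x) by 96 (y) by 32 mm high, left or right of the work. Two round pockets along its x axis: large, 76 mm across, for the mill, centred at x = +45 mm, y = 0; small, 60 mm across, for the salt, at x = -55 mm, y = 0. Pockets 22 mm deep: floor 10 mm, top face 32 mm above the worktop. Origin: centre of its underside, z up; turned up to 0.25 rad from the world axes.
- spice_rack: White painted rack, fixed, 160 (x) by 80 (y) by 32 mm high, on the other side from the wooden stand. Two equal round pockets, 60 mm across, at x = +40 mm and x = -40 mm, y = 0, one for each spice jar. Pockets 22 mm deep: floor 10 mm, top face 32 mm above the worktop. Origin: centre of its underside, z up; turned up to 0.25 rad from the world axes.
- jam_jar_mid (a point): Jam jar (bystander): wide jar of red jam with a green lid, 73 mm across, 84 mm tall; loose. The point lies on its axis, half-way up.
- honey_jar_mid (a point): Honey jar (bystander): jar of honey with a dark brown lid, 75 mm across, 112 mm tall; loose. The point lies on its axis, half-way up.
- egg_timer_mid (a point): Egg timer (bystander): red dome on a white base, 63 mm across, 55 mm tall; loose. The point lies on its axis, half-way up.
There are look-alikes about, which are no part of the job. Leave any black or turquoise look-alike of the part that bears salt_mid alone.

How it is judged:
At the end, for the whole second after the job is handed in: Mill in the large and salt in the small pocket of the wooden stand, one spice jar in each pocket of the white rack: each within 12 mm of the pocket centre along the stand's x and y, within 7 mm of fully seated height, leaning under 0.12 rad, released and slower than 0.02 m/s (x of salt_mid in the frame of cruet between -0.067 and -0.043 m and y of salt_mid in the frame of cruet between -0.012 and 0.012 m and z of salt_mid in the frame of cruet between 0.048 and 0.062 m and angle between each of salt_mid, mill_mid's own z axis and vertical below 0.12 rad and x of mill_mid in the frame of cruet between 0.033 and 0.057 m and y of mill_mid in the frame of cruet between -0.012 and 0.012 m and z of mill_mid in the frame of cruet between 0.088 and 0.102 m and ((x of jar_a_mid in the frame of spice_rack between 0.028 and 0.052 m and y of jar_a_mid in the frame of spice_rack between -0.012 and 0.012 m and z of jar_a_mid in the frame of spice_rack between 0.056 and 0.07 m and angle between each of jar_a_mid, jar_b_mid's own z axis and vertical below 0.12 rad and x of jar_b_mid in the frame of spice_rack between -0.052 and -0.028 m and y of jar_b_mid in the frame of spice_rack between -0.012 and 0.012 m and z of jar_b_mid in the frame of spice_rack between 0.056 and 0.07 m) or (x of jar_a_mid in the frame of spice_rack between -0.052 and -0.028 m and y of jar_a_mid in the frame of spice_rack between -0.012 and 0.012 m and z of jar_a_mid in the frame of spice_rack between 0.056 and 0.07 m and angle between each of jar_a_mid, jar_b_mid's own z axis and vertical below 0.12 rad and x of jar_b_mid in the frame of spice_rack between 0.028 and 0.052 m and y of jar_b_mid in the frame of spice_rack between -0.012 and 0.012 m and z of jar_b_mid in the frame of spice_rack between 0.056 and 0.07 m)) and linear speed of each of salt, mill, jar_a, jar_b below 0.02 m/s); the robot touches nothing.
It fails at once if a bystander (jam jar, honey jar, egg timer) is pushed more than 25 mm from its place or tipped over ((distance of jam_jar_mid from where it was at the start of the episode above 0.025 m or angle between jam_jar_mid's own z axis and vertical above 0.5 rad) or (distance of honey_jar_mid from where it was at the start of the episode above 0.025 m or angle between honey_jar_mid's own z axis and vertical above 0.5 rad) or (distance of egg_timer_mid from where it was at the start of the episode above 0.025 m or angle between egg_timer_mid's own z axis and vertical above 0.5 rad)).
It fails at once if a seasoning is tipped over (leans more than 0.7 rad) (angle between any of salt_mid, mill_mid, jar_a_mid, jar_b_mid's own z axis and vertical above 0.7 rad).
It fails at once if a seasoning is dropped into its stand (faster than 0.7 m/s within 20 mm of the pocket floor) ((horizontal distance between salt_mid and cruet below 0.08 m and height (world z) of salt_mid below 0.075 m and linear speed of salt above 0.7 m/s) or (horizontal distance between mill_mid and cruet below 0.08 m and height (world z) of mill_mid below 0.115 m and linear speed of mill above 0.7 m/s) or (horizontal distance between jar_a_mid and spice_rack below 0.08 m and height (world z) of jar_a_mid below 0.083 m and linear speed of jar_a above 0.7 m/s) or (horizontal distance between jar_b_mid and spice_rack below 0.08 m and height (world z) of jar_b_mid below 0.083 m and linear speed of jar_b above 0.7 m/s)).
It also fails if it takes over 136 s, if anything falls off the work surface, if the arm or the gripper's body presses on something with over 40 N, if the wrist force passes 120 N, or if a joint passes its speed limit or range.

## Working session

There is one attempt and no reset: what is moved stays moved. The work goes in short steps, Python scripts to look and compute and a tool call to move; the robot and the scene stay as the last step left them, time stands still between calls to the robot, and variables do not carry over. Pictures are saved under pics/ and viewed, at most 14 in all, crops included, and the job is handed in when it is done.

Besides the shell and the picture viewer there is one more tool, called as name(argument=value, ...), one argument or row to a line, values as JSON. move_arm: Moves the arm, as the interface text tells. Its arguments: {"type":"object","properties":{"rows":{"type":"array"},"grip_force":{"type":"number"}},"required":["rows"]}

```bash
mkdir -p pics; ls
python3 - <<'E'
from workcell import *
import cv2
print(state())
for n in ("scene","top"):
    s=snapshot(n); cv2.imwrite(f"pics/{n}0.png",s["img"]); print({k:v for k,v in s.items() if k!="img"})
E
```

```text
pics
{'t': 0.0, 'joints': array([-1.40350229e+00,  2.07410693e-01,  1.54292222e+00, -1.56847461e-05,
        1.39349148e+00, -1.50512491e-01]), 'dq': array([ 0.00043411, -0.00088444,  0.00130131, -0.00181406,  0.00085328,
        0.00081297]), 'joint_efforts': array([ 1.64819103e-03, -3.70870686e+01, -2.81415564e+01,  6.99313497e-02,
        3.60295479e-02, -1.68319611e-04]), 'tcp_pos': array([ 0.17952175, -0.54542136,  0.20431115]), 'eef_rot': array([-3.09980894e+00, -4.96762319e-01,  5.36218131e-05]), 'contact_force': array([ 0.49564094, -0.0793271 ,  0.08682287]), 'moment': array([-0.00899083, -0.00820433, -0.00128002]), 'finger_force': 0.0, 'opening': 0.9996189320731328}
{'fov_y': 46.73724302883889, 'cx': 274.18968914089476, 'cy': 201.92321289726073, 'rvec': array([ 0.62510406, -2.54332968,  1.32376964]), 'tvec': array([0.44433728, 0.19269624, 1.12852581])}
{'fov_y': 47.84057663656318, 'cx': 284.68682087020966, 'cy': 208.32842502535777, 'rvec': array([ 2.12301547, -2.15302623,  0.17552445]), 'tvec': array([0.02478752, 0.46981882, 1.12761618])}
```

View pics/scene0.png

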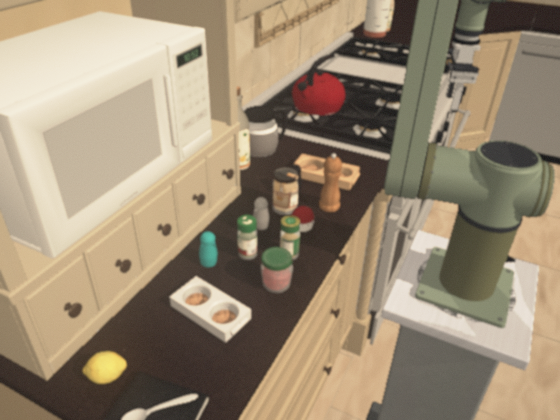

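View pics/top0.png

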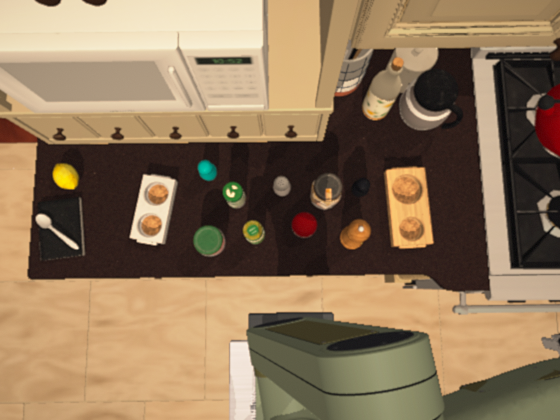

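```bash
cat > h.py <<'E'
from workcell import *
import cv2, numpy as np
def cam(s):
    f=s["img"].shape[0]/2/np.tan(np.radians(s["fov_y"]/2))
    K=np.array([[f,0,s["cx"]],[0,f,s["cy"]],[0,0,1.]]); R=cv2.Rodrigues(s["rvec"])[0]
    return K,R,np.asarray(s["tvec"]).reshape(3)
def ray(s,px,z):
    K,R,t=cam(s); c=-R.T@t; d=R.T@np.linalg.solve(K,[px[0],px[1],1.]); return c+d*(z-c[2])/d[2]
def proj(s,P):
    K,R,t=cam(s); return cv2.projectPoints(np.float64(P).reshape(-1,1,3),R,t,K,None)[0][:,0]
def blobs(s,lo,hi,amin=30,roi=None):
    m=cv2.inRange(cv2.cvtColor(s["img"],cv2.COLOR_BGR2HSV),np.array(lo),np.array(hi))
    if roi: q=np.zeros_like(m); x,y,X,Y=roi; q[y:Y,x:X]=m[y:Y,x:X]; m=q
    n,l,st,ce=cv2.connectedComponentsWithStats(m)
    return m,[(st[i].tolist(),ce[i].round(1).tolist()) for i in range(1,n) if st[i][4]>=amin]
def tri(a,pa,b,pb):
    A=[]
    for s,p in((a,pa),(b,pb)):
        K,R,t=cam(s); u=np.linalg.solve(K,[p[0],p[1],1.]); 
        for i in(0,1): A.append(np.r_[R[i]-u[i]*R[2],t[i]-u[i]*t[2]])
    A=np.array(A); return np.linalg.lstsq(A[:,:3],-A[:,3],rcond=None)[0]
E
python3 - <<'E'
from h import *
import pickle
a=snapshot("top");b=snapshot("scene");pickle.dump((a,b),open("s0.pkl","wb"))
for n,s,(x,y,X,Y),k in(("t",a,(125,150,445,270),2.5),("s",b,(160,140,370,340),3)):
    cv2.imwrite(f"pics/{n}1.png",cv2.resize(s["img"][y:Y,x:X],None,fx=k,fy=k,interpolation=cv2.INTER_CUBIC))
E
```

```text
(no output)
```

View pics/t1.png

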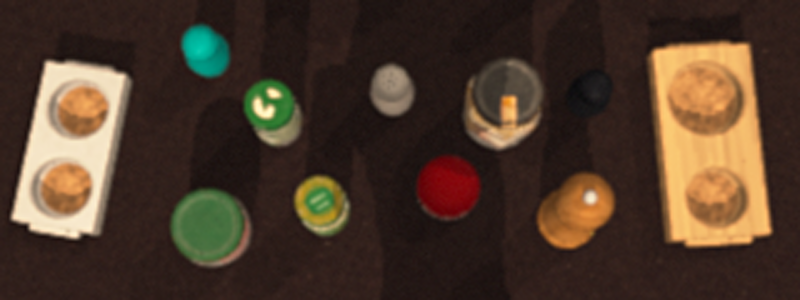

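View pics/s1.png

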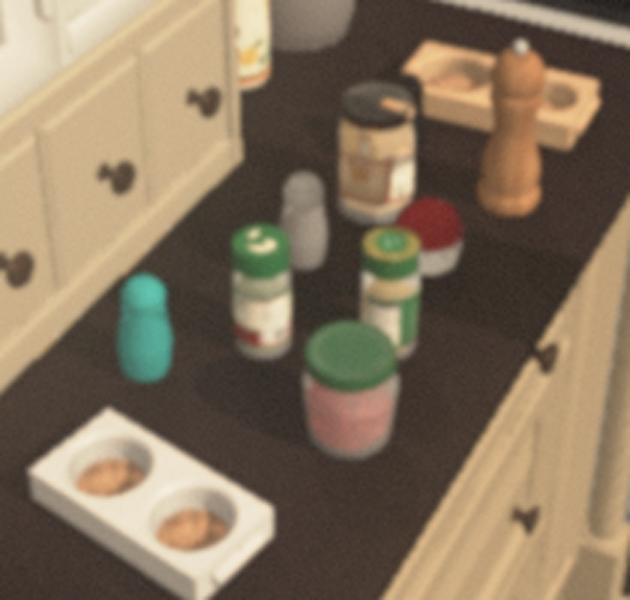

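Run:
```python
from h import *
import pickle
np.set_printoptions(precision=4,suppress=True)
a,b=pickle.load(open("s0.pkl","rb"))
T=lambda u,v:(125+(u+.5)/2.5-.5,150+(v+.5)/2.5-.5); S=lambda u,v:(160+(u+.5)/3-.5,140+(v+.5)/3-.5)
for n,t,s,z in(("mill",(591,198),(520,46),.168),("jarA",(270,103),(263,238),.106),("jarB",(320,203),(391,243),.106),("salt",(392,80),(302,178),.088),("honey",(509,90),(379,103),.112),("jam",(208,225),(350,350),.084),("timer",(448,183),(430,215),.045),
 ("crL",(706,97),None,.032),("crS",(716,197),None,.032),("rkF",(82,108),(111,467),.032),("rkN",(66,187),(195,518),.032)):
    r=ray(a,T(*t),z); print(n,"top",r, "scene",ray(b,S(*s),z) if s else "", "tri",tri(a,T(*t),b,S(*s)) if s else "")
def ell(mask,z):
    cs=cv2.findContours(mask,cv2.RETR_EXTERNAL,cv2.CHAIN_APPROX_NONE)[0]; return cs
img=a["img"]; hsv=cv2.cvtColor(img,cv2.COLOR_BGR2HSV)
for p in ((706,50),(716,150),(690,100),(716,200),(30,210),(110,140),(82,110),(66,190),(125,100),(392,80),(392,105)):
    x,y=map(round,T(*p)); print(p,hsv[y,x])
```

```text
mill top [ 0.4014 -0.1465  0.168 ] scene [ 0.3992 -0.1382  0.168 ] tri [ 0.4022 -0.1473  0.1626]
jarA top [0.5019 0.139  0.106 ] scene [0.5009 0.1396 0.106 ] tri [0.5017 0.1389 0.1054]
jarB top [0.4075 0.0927 0.106 ] scene [0.409  0.0978 0.106 ] tri [0.4093 0.0934 0.1025]
salt top [0.5262 0.025  0.088 ] scene [0.5259 0.0297 0.088 ] tri [0.5276 0.0253 0.0846]
honey top [ 0.5099 -0.0836  0.112 ] scene [ 0.5048 -0.0759  0.112 ] tri [ 0.5101 -0.0845  0.1061]
jam top [0.3908 0.1989 0.084 ] scene [0.3911 0.203  0.084 ] tri [0.3919 0.1997 0.0809]
timer top [ 0.4324 -0.0281  0.045 ] scene [ 0.4294 -0.0277  0.045 ] tri [ 0.4312 -0.0285  0.0442]
crL top [ 0.5169 -0.2877  0.032 ] scene  tri 
crS top [ 0.4165 -0.2919  0.032 ] scene  tri 
rkF top [0.5144 0.334  0.032 ] scene [0.5115 0.3433 0.032 ] tri [0.5166 0.3365 0.0231]
rkN top [0.4354 0.3474 0.032 ] scene [0.4326 0.356  0.032 ] tri [0.4367 0.3498 0.0237]
(706, 50) [ 19 140 250]
(716, 150) [ 17 142 243]
(690, 100) [ 14 163 211]
(716, 200) [ 14 164 212]
(30, 210) [ 19  48 246]
(110, 140) [ 14  69 214]
(82, 110) [ 14 159 232]
(66, 190) [ 14 163 227]
(125, 100) [ 14  64 116]
(392, 80) [ 16  63 154]
(392, 105) [ 16  70 156]
```

move_arm(
  rows=[
    [-1,[0,0,-0.2],0],
    [-1,[0,0,-0.2],0],
    [-1,[0,0,-0.2],0.2025],
    [-1,[0,0,-0.2],0.2025],
    [-1,[0,0,-0.2],0.2025],
    [-1,[0,0,-0.2],0.2025],
    [-1,[0,0,-0.2],0.2025],
  ],
  grip_force=20,
)

```text
t: 0.78
tcp_pos: [0.1796, -0.5459, 0.305]
eef_rot: [-3.141, -0.002, 0.0]
contact_force: [-0.0, 1.3, -0.4]
opening: 1.001
finger_force: 0.0
```

Run:
```python
from h import *
s=state(); print(s["tcp_pos"],cv2.Rodrigues(s["eef_rot"])[0].round(3),s["joints"])
import pickle
a,b=pickle.load(open("s0.pkl","rb"))
print(ray(a,(250,143),0),ray(a,(250,112),.15)); T=lambda u,v:(125+u/2.5,150+v/2.5)
print(ray(a,T(201,38),.085),ray(a,T(594,85),.085),ray(b,(160+138/3,140+375/3),0))
# rack / cruet top outlines: minAreaRect centre and angle at z=.032
for n,lo,hi,roi in(("rack",(0,0,190),(40,90,255),(125,150,185,260)),("cruet",(10,80,190),(30,200,255),(380,155,445,260))):
    m,bl=blobs(a,lo,hi,300,roi); m=cv2.morphologyEx(m,cv2.MORPH_CLOSE,np.ones((3,3)))
    c=max(cv2.findContours(m,cv2.RETR_EXTERNAL,cv2.CHAIN_APPROX_NONE)[0],key=cv2.contourArea)
    w=np.float32([1000*ray(a,p,.032)[:2] for p in c[:,0]]); print(n,cv2.minAreaRect(w))
```

```text
[ 0.17959687 -0.54593866  0.30503375] [[ 1.     0.002 -0.   ]
 [ 0.002 -1.     0.001]
 [-0.    -0.001 -1.   ]] [-1.40351248e+00  1.48724851e-01  1.40550040e+00 -3.37972133e-05
  1.58821531e+00  1.65693296e-01]
[0.64980642 0.10588246 0.        ] [0.67731379 0.09511822 0.15      ]
[0.56984928 0.20689335 0.085     ] [ 0.51858579 -0.16806098  0.085     ] [ 5.68755097e-01  2.25759912e-01 -1.11022302e-16]
rack ((474.1212158203125, 345.98553466796875), (81.32614135742188, 170.11453247070312), 79.81380462646484)
cruet ((470.8099670410156, -289.5530090332031), (200.1027374267578, 96.93248748779297), 2.915170669555664)
```

move_arm(
  rows=[
    [-1,[0.444,-0.798,0],0],
    [-1,[0.444,-0.798,0],0],
    [-1,[0.444,-0.798,0],0],
    [-1,[0.444,-0.798,0],0],
    [-1,[0.444,-0.798,0],0],
    [-1,[0.444,-0.798,0],0],
    [-1,[0.444,-0.798,0],0],
    [-1,[0.444,-0.798,0],0],
    [-1,[0.444,-0.798,0],0],
    [-1,[0.444,-0.798,0],0],
  ],
)

```text
t: 1.62
tcp_pos: [0.3826, -0.1801, 0.3051]
eef_rot: [-3.141, -0.002, 0.0]
contact_force: [0.9, -0.9, 0.1]
opening: 0.999
finger_force: 0.0
```

move_arm(
  rows=[
    [-1,[0.03,-0.05,0],0],
    [-1,[0.03,-0.05,0],0],
    [-1,[0.03,-0.05,-0.0],0],
    [-1,[0.03,-0.05,0],0],
    [-1,[0.03,-0.05,0],0],
  ],
)

```text
t: 2.03
tcp_pos: [0.3968, -0.1581, 0.3051]
eef_rot: [3.142, -0.002, -0.001]
contact_force: [0.2, -0.3, -0.4]
opening: 0.998
finger_force: 0.0
```

Run:
```python
from h import *
s=state(); print(s["tcp_pos"],s["dq"].round(3))
for n in("top","scene"):
    g=snapshot(n); p=proj(g,s["tcp_pos"])[0]; print(n,p)
    q=proj(g,s["tcp_pos"]+np.array([[0,.047,0],[0,-.047,0]])); im=g["img"].copy()
    for u in [p,*q]: cv2.circle(im,tuple(int(round(v)) for v in u),1,(255,0,255),-1)
    x,y=[int(v) for v in p]; x=max(x,110);c=im[max(0,y-80):y+80,x-110:x+110]; cv2.imwrite(f"pics/{n}2.png",cv2.resize(c,None,fx=3,fy=3))
```

```text
[ 0.39681941 -0.15812622  0.30512554] [-0.011 -0.    -0.003  0.003  0.002  0.004]
top [379.06453939 222.62526117]
scene [341.30848797 103.81689725]
```

View pics/scene2.png

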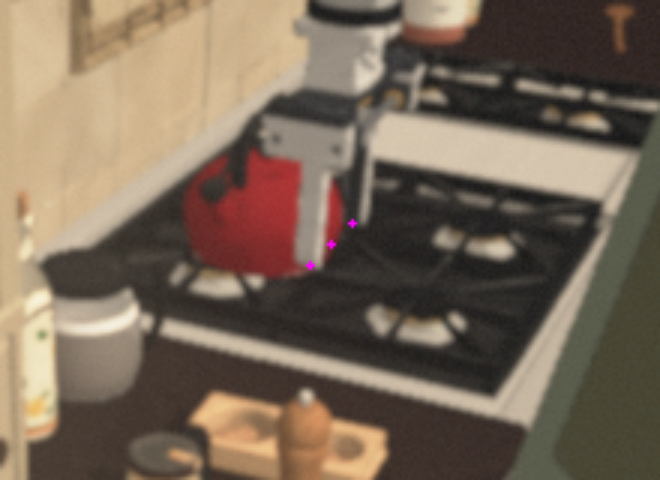

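move_arm(
  rows=[
    [-1,[0.01,-0.022,0],0],
    [-1,[0.01,-0.022,0.08],0],
    [-1,[0.01,-0.022,0.16],0],
    [-1,[0.01,-0.022,0.23],0],
    [-1,[0.01,-0.022,0.3],0],
    [-1,[0.01,-0.022,0.36],0],
    [-1,[0.01,-0.022,0.41],0],
    [-1,[0.01,-0.022,0.448],0],
    [-1,[0.01,-0.022,0.448],0],
    [-1,[0.01,-0.022,0.448],0],
  ],
)

```text
t: 2.97
tcp_pos: [0.4013, -0.1465, 0.0808]
eef_rot: [-3.14, 0.003, 0.004]
contact_force: [-0.4, -1.3, -0.0]
opening: 0.999
finger_force: 0.0
```

move_arm(
  rows=[
    [1,[0,0,0],0],
    [1,[0,0,0],0],
    [1,[0,0,0],0],
    [1,[0,0,0],0],
    [1,[0,0,0],0],
    [1,[0,0,0],0],
    [1,[0,0,0],0],
    [1,[0,0,0],0],
    [1,[0,0,0],0],
    [1,[0,0,0],0],
  ],
)

```text
t: 3.8
tcp_pos: [0.4026, -0.1461, 0.0817]
eef_rot: [-3.141, 0.001, -0.001]
contact_force: [0.3, 0.6, 2.3]
opening: 0.532
finger_force: 20.0
```

move_arm(
  rows=[
    [1,[0,0,-0.03],0],
    [1,[0,0,-0.09],0],
    [1,[0,0,-0.15],0],
    [1,[0,0,-0.21],0],
    [1,[0,0,-0.26],0],
    [1,[0.05,0.06,-0.26],0],
    [1,[0.1,0.12,-0.26],0],
    [1,[0.15,0.18,-0.26],0],
    [1,[0.19,0.24,-0.26],0],
    [1,[0.22,0.28,-0.26],0],
  ],
)

```text
t: 4.63
tcp_pos: [0.5131, -0.2887, 0.2103]
eef_rot: [3.141, -0.002, -0.002]
contact_force: [-0.5, -0.0, -0.3]
opening: 0.526
finger_force: 19.9
```

move_arm(
  rows=[
    [1,[0.003,0,0],0],
    [1,[0.003,0,0.04],0],
    [1,[0.003,0,0.08],0],
    [1,[0.003,0,0.1],0],
    [1,[0.003,0,0.1],0],
    [1,[0.003,0,0.1],0],
  ],
)

```text
t: 5.13
tcp_pos: [0.5129, -0.2853, 0.1605]
eef_rot: [-3.14, -0.0, 0.003]
contact_force: [-0.4, -0.3, -1.7]
opening: 0.531
finger_force: 19.9
```

Run:
```python
from h import *
s=state(); print(s["tcp_pos"],s["opening"],s["contact_force"])
ims=[]
for n,o in(("top",(370,150)),("scene",(270,90))):
    g=snapshot(n); x,y=o; ims.append(cv2.resize(g["img"][y:y+130,x:x+110],None,fx=3.5,fy=3.5,interpolation=cv2.INTER_CUBIC))
cv2.imwrite("pics/m3.png",np.hstack(ims))
```

```text
[ 0.51293789 -0.28530221  0.16047721] 0.5309923321481211 [-0.40111023 -0.31590499 -1.6582858 ]
```

View pics/m3.png

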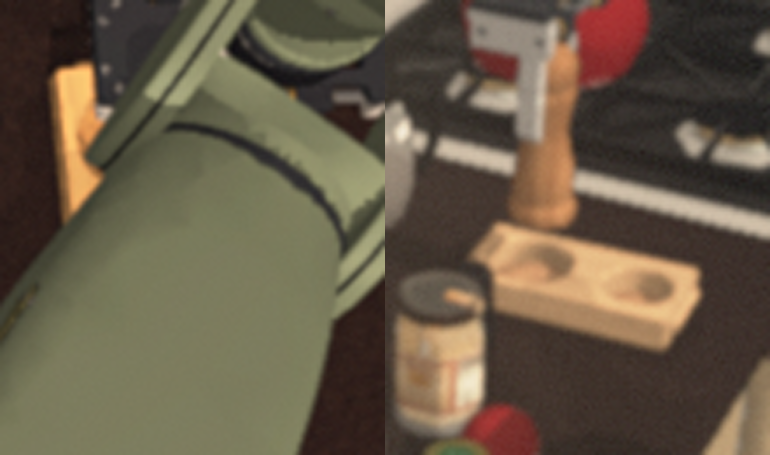

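Run:
```python
from h import *
import pickle
a,b=pickle.load(open("s0.pkl","rb"))
print(ray(b,(314.3,165.1),.032),ray(b,(342.9,172),.032))
P=[.513,-.2865]; q=proj(b,[[*P,.075],[*P,.245],[.517,-.288,.032],[.4165,-.292,.032]])
print((q-[270,90])*3.5+[385,0])
```

```text
[ 0.50557973 -0.28068621  0.032     ] [ 0.41315298 -0.28454356  0.032     ]
[[537.81454252 215.2961196 ]
 [550.07905563  32.21975398]
 [531.50483619 255.97895163]
 [639.57001085 282.06228255]]
```

move_arm(
  rows=[
    [1,[0.004,0.002,0.03],0],
    [1,[0.004,0.002,0.06],0],
    [1,[0.004,0.002,0.08],0],
    [1,[0.004,0.002,0.095],0],
    [1,[0.004,0.002,0.11],0],
    [1,[0.004,0.002,0.12],0],
    [1,[0.004,0.002,0.128],0],
    [1,[0.004,0.002,0.135],0],
    [1,[0.004,0.002,0.135],0],
    [1,[0.004,0.002,0.135],0],
  ],
)

```text
t: 6.07
tcp_pos: [0.5159, -0.2873, 0.0941]
eef_rot: [3.142, -0.0, 0.0]
contact_force: [-0.5, 0.3, -2.0]
opening: 0.532
finger_force: 19.9
```

move_arm(
  rows=[
    [1,[0,0,0.003],0],
    [1,[0,0,0.006],0],
    [1,[0,0,0.007],0],
    [1,[0,0,0.007],0],
  ],
)

```text
t: 6.4
tcp_pos: [0.5167, -0.2876, 0.0917]
eef_rot: [3.141, -0.0, 0.003]
contact_force: [-0.9, 1.3, 4.0]
opening: 0.533
finger_force: 20.1
```

Seated. Release gently and rise.

move_arm(
  rows=[
    [0.2,[0,0,0],0],
    [-0.2,[0,0,0],0],
    [-0.6,[0,0,0],0],
    [-1,[0,0,0],0],
    [-1,[0,0,0],0],
    [-1,[0,0,0],0],
    [-1,[0,0,0],0],
    [-1,[0,0,0],0],
    [-1,[0,0,0],0],
    [-1,[0,0,0],0],
  ],
)

```text
t: 7.23
tcp_pos: [0.5158, -0.2872, 0.0904]
eef_rot: [-3.142, 0.0, 0.0]
contact_force: [-0.0, 0.7, 0.2]
opening: 1.004
finger_force: 0.0
```

move_arm(
  rows=[
    [-1,[0,0,-0.08],0],
    [-1,[0,0,-0.16],0],
    [-1,[0,0,-0.24],0],
    [-1,[0,0,-0.32],0],
    [-1,[0,0,-0.38],0],
    [-1,[0,-0.08,-0.38],0],
    [-1,[0,-0.16,-0.38],0],
    [-1,[0.01,-0.24,-0.38],0],
    [-1,[0.01,-0.32,-0.38],0],
    [-1,[0.01,-0.4,-0.38],0],
  ],
)

```text
t: 8.07
tcp_pos: [0.5207, -0.0856, 0.2806]
eef_rot: [3.142, -0.002, 0.001]
contact_force: [0.3, 0.5, -0.8]
opening: 1.0
finger_force: 0.0
```

move_arm(
  rows=[
    [-1,[0.01,-0.08,0],0],
    [-1,[0.01,-0.15,0],0],
    [-1,[0.01,-0.2,0],0],
    [-1,[0.01,-0.22,0],0],
    [-1,[0.01,-0.22,0],0],
    [-1,[0.01,-0.22,0],0],
  ],
)

```text
t: 8.57
tcp_pos: [0.526, 0.0222, 0.2805]
eef_rot: [3.141, 0.001, 0.0]
contact_force: [-0.2, -0.1, 0.9]
opening: 1.003
finger_force: 0.0
```

Run:
```python
from h import *
s=state(); print(s["tcp_pos"],s["opening"],s["contact_force"])
ims=[]
for n,o in(("top",(370,150)),("scene",(230,110))):
    g=snapshot(n); x,y=o; ims.append(cv2.resize(g["img"][y:y+130,x:x+110],None,fx=3.5,fy=3.5,interpolation=cv2.INTER_CUBIC))
cv2.imwrite("pics/m4.png",np.hstack(ims))
```

```text
[0.52595363 0.02224615 0.28045953] 1.0028193015904723 [-0.15399447 -0.05443531  0.85846533]
```

View pics/m4.png

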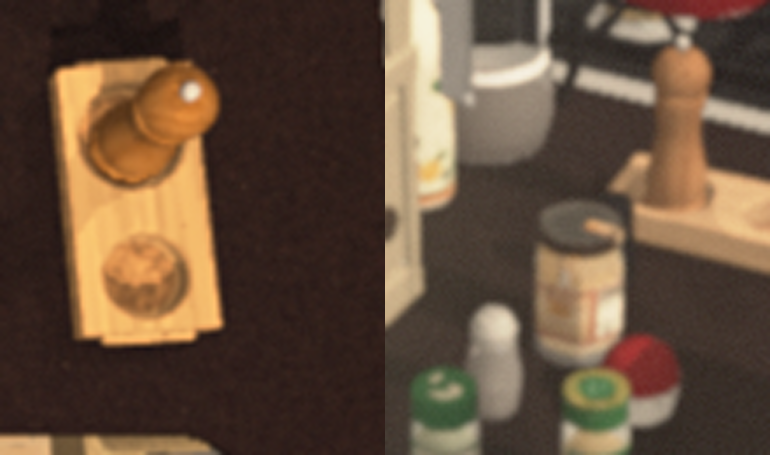

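move_arm(
  rows=[
    [-0.7,[0,-0.006,0.08],0],
    [-0.7,[0,-0.006,0.16],0],
    [-0.7,[0,-0.006,0.24],0],
    [-0.7,[0,-0.006,0.31],0],
    [-0.7,[0,-0.006,0.37],0],
    [-0.7,[0,-0.006,0.42],0],
    [-0.7,[0,-0.006,0.46],0],
    [-0.7,[0,-0.006,0.485],0],
    [-0.7,[0,-0.006,0.495],0],
    [-0.7,[0,-0.006,0.495],0],
  ],
)

```text
t: 9.5
tcp_pos: [0.5248, 0.0244, 0.0315]
eef_rot: [-3.141, 0.004, 0.005]
contact_force: [-0.3, -0.5, 0.4]
opening: 0.848
finger_force: 0.0
```

move_arm(
  rows=[
    [1,[0,0,0],0],
    [1,[0,0,0],0],
    [1,[0,0,0],0],
    [1,[0,0,0],0],
    [1,[0,0,0],0],
    [1,[0,0,0],0],
    [1,[0,0,0],0],
    [1,[0,0,0],0],
    [1,[0,0,0],0],
    [1,[0,0,0],0],
  ],
)

```text
t: 10.33
tcp_pos: [0.5262, 0.0261, 0.0334]
eef_rot: [-3.141, 0.0, -0.001]
contact_force: [-0.7, 1.7, 3.7]
opening: 0.426
finger_force: 20.1
```

move_arm(
  rows=[
    [1,[0,0,-0.04],0],
    [1,[0,0,-0.11],0],
    [1,[0,0,-0.18],0],
    [1,[0,0,-0.25],0],
    [1,[0,0,-0.32],0],
    [1,[-0.02,0.05,-0.32],0],
    [1,[-0.04,0.12,-0.32],0],
    [1,[-0.065,0.19,-0.32],0],
    [1,[-0.09,0.26,-0.32],0],
    [1,[-0.115,0.33,-0.32],0],
  ],
)

```text
t: 11.17
tcp_pos: [0.4671, -0.1405, 0.1924]
eef_rot: [3.141, 0.001, -0.001]
contact_force: [-0.0, 0.3, -1.0]
opening: 0.427
finger_force: 19.9
```

move_arm(
  rows=[
    [1,[-0.025,0.07,0],0],
    [1,[-0.05,0.14,0],0],
    [1,[-0.075,0.21,0],0],
    [1,[-0.095,0.27,0],0],
    [1,[-0.104,0.306,0],0],
    [1,[-0.104,0.306,0.05],0],
    [1,[-0.104,0.306,0.1],0],
    [1,[-0.104,0.306,0.14],0],
    [1,[-0.104,0.306,0.16],0],
    [1,[-0.104,0.306,0.16],0],
  ],
)

```text
t: 12.0
tcp_pos: [0.414, -0.2903, 0.1096]
eef_rot: [-3.137, 0.001, 0.008]
contact_force: [0.5, 0.5, -0.3]
opening: 0.427
finger_force: 19.9
```

Run:
```python
from h import *
s=state(); print(s["tcp_pos"],s["opening"],s["contact_force"])
ims=[]
for n,o in(("top",(370,150)),("scene",(290,110))):
    g=snapshot(n); x,y=o; ims.append(cv2.resize(g["img"][y:y+130,x:x+110],None,fx=3.5,fy=3.5,interpolation=cv2.INTER_CUBIC))
cv2.imwrite("pics/m5.png",np.hstack(ims))
print(proj(g,[[.4165,-.292,.112],[.4165,-.292,.032]]))
```

```text
[ 0.41404794 -0.29033561  0.1096267 ] 0.4266707744541722 [ 0.46229602  0.54980601 -0.26490672]
[[345.26786832 147.36421663]
 [342.73428881 170.58922358]]
```

View pics/m5.png

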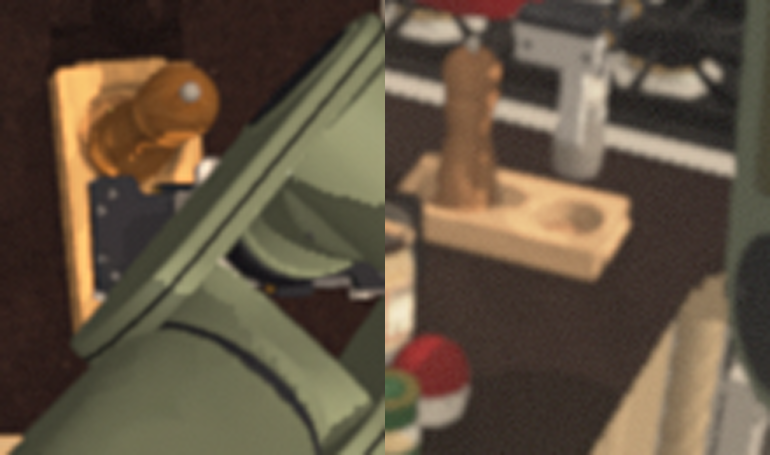

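move_arm(
  rows=[
    [1,[0.004,0.002,0.04],0],
    [1,[0.004,0.002,0.07],0],
    [1,[0.004,0.002,0.09],0],
    [1,[0.004,0.002,0.1],0],
    [1,[0.004,0.002,0.11],0],
    [1,[0.004,0.002,0.118],0],
    [1,[0.004,0.002,0.124],0],
    [1,[0.004,0.002,0.129],0],
    [1,[0.004,0.002,0.129],0],
    [1,[0.004,0.002,0.129],0],
  ],
)

```text
t: 12.93
tcp_pos: [0.4185, -0.2933, 0.0486]
eef_rot: [3.141, -0.0, 0.0]
contact_force: [-0.4, -0.9, -1.3]
opening: 0.426
finger_force: 19.9
```

move_arm(
  rows=[
    [1,[-0.002,-0.002,0.004],0],
    [1,[-0.002,-0.002,0.008],0],
    [1,[-0.002,-0.002,0.012],0],
    [1,[-0.002,-0.002,0.013],0],
    [1,[-0.002,-0.002,0.013],0],
  ],
)

```text
t: 13.35
tcp_pos: [0.4176, -0.2923, 0.0434]
eef_rot: [-3.142, 0.0, -0.0]
contact_force: [-2.0, 2.2, 8.7]
opening: 0.424
finger_force: 20.3
```

move_arm(
  rows=[
    [0.3,[0,0,0],0],
    [0,[0,0,0],0],
    [-0.4,[0,0,0],0],
    [-0.7,[0,0,0],0],
    [-0.7,[0,0,0],0],
    [-0.7,[0,0,0],0],
    [-0.7,[0,0,0],0],
  ],
)

```text
t: 13.93
tcp_pos: [0.4172, -0.2922, 0.0418]
eef_rot: [-3.141, 0.001, 0.0]
contact_force: [0.7, 0.2, -0.1]
opening: 0.815
finger_force: 0.0
```

move_arm(
  rows=[
    [-0.7,[0,0,-0.06],0],
    [-0.7,[0,0,-0.14],0],
    [-0.7,[0,0,-0.22],0],
    [-0.7,[0,0,-0.3],0],
    [-0.7,[0,0,-0.38],0],
    [-0.7,[0.01,-0.08,-0.38],0],
    [-0.7,[0.025,-0.16,-0.38],0],
    [-0.7,[0.04,-0.24,-0.38],0],
    [-0.7,[0.055,-0.32,-0.38],0],
    [-0.7,[0.07,-0.4,-0.38],0],
  ],
)

```text
t: 14.77
tcp_pos: [0.4523, -0.0905, 0.2321]
eef_rot: [3.141, -0.002, 0.001]
contact_force: [0.3, 0.4, 0.4]
opening: 0.852
finger_force: 0.0
```

move_arm(
  rows=[
    [-0.7,[0.02,-0.08,0],0],
    [-0.7,[0.04,-0.16,0],0],
    [-0.7,[0.06,-0.24,0],0],
    [-0.7,[0.08,-0.32,0],0],
    [-0.7,[0.095,-0.4,0],0],
    [-0.7,[0.098,-0.44,0],0],
    [-0.7,[0.098,-0.464,0],0],
    [-0.7,[0.098,-0.464,0],0],
    [-0.7,[0.098,-0.464,0],0],
  ],
)

```text
t: 15.52
tcp_pos: [0.5012, 0.1394, 0.2317]
eef_rot: [3.141, 0.001, -0.001]
contact_force: [0.4, 0.0, -0.3]
opening: 0.851
finger_force: 0.0
```

Run:
```python
from h import *
s=state(); print(s["tcp_pos"],s["opening"],s["contact_force"])
ims=[]
for n,o in(("top",(370,150)),("scene",(210,170))):
    g=snapshot(n); x,y=o; ims.append(cv2.resize(g["img"][y:y+130,x:x+110],None,fx=3.5,fy=3.5,interpolation=cv2.INTER_CUBIC))
cv2.imwrite("pics/m6.png",np.hstack(ims))
```

```text
[0.50116488 0.13937351 0.23167572] 0.8507723870775732 [ 0.38177527  0.02837998 -0.25784857]
```

View pics/m6.png

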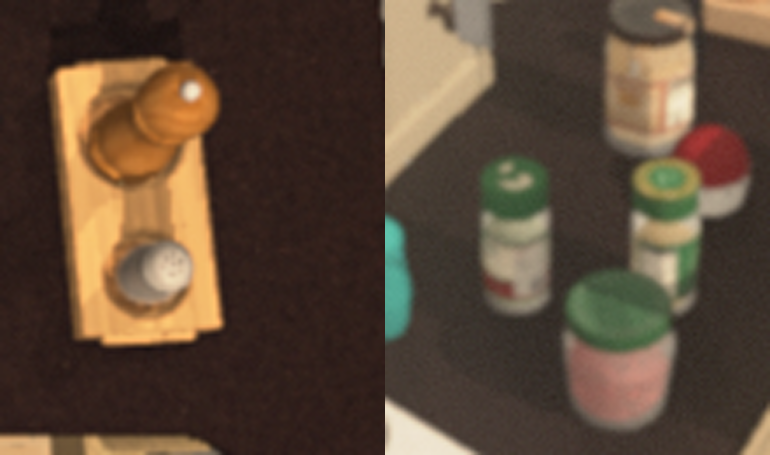

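move_arm(
  rows=[
    [-0.7,[0.001,0,0.08],0],
    [-0.7,[0.001,0,0.16],0],
    [-0.7,[0.001,0,0.23],0],
    [-0.7,[0.001,0,0.29],0],
    [-0.7,[0.001,0,0.34],0],
    [-0.7,[0.001,0,0.37],0],
    [-0.7,[0.001,0,0.381],0],
    [-0.7,[0.001,0,0.381],0],
    [0,[0.001,0,0.381],0],
    [1,[0.001,0,0.381],0],
  ],
)

```text
t: 16.45
tcp_pos: [0.5037, 0.1394, 0.0432]
eef_rot: [-3.141, 0.002, -0.005]
contact_force: [1.2, -0.0, 0.3]
opening: 0.744
finger_force: 0.0
```

move_arm(
  rows=[
    [1,[0,0,0],0],
    [1,[0,0,0],0],
    [1,[0,0,0],0],
    [1,[0,0,0],0],
    [1,[0,0,0],0],
    [1,[0,0,0],0],
    [1,[0,0,0],0],
    [1,[0,0,0],0],
  ],
)

```text
t: 17.12
tcp_pos: [0.5027, 0.1402, 0.0422]
eef_rot: [-3.141, 0.0, -0.002]
contact_force: [-0.3, 1.3, 5.4]
opening: 0.486
finger_force: 19.9
```

move_arm(
  rows=[
    [1,[0,0,-0.04],0],
    [1,[0,0,-0.11],0],
    [1,[0,0,-0.18],0],
    [1,[0,0,-0.24],0],
    [1,[0,-0.06,-0.26],0],
    [1,[0.005,-0.13,-0.26],0],
    [1,[0.01,-0.2,-0.26],0],
    [1,[0.015,-0.27,-0.26],0],
    [1,[0.02,-0.34,-0.26],0],
    [1,[0.024,-0.394,-0.26],0],
  ],
)

```text
t: 17.95
tcp_pos: [0.513, 0.3388, 0.1702]
eef_rot: [3.141, 0.001, -0.003]
contact_force: [0.1, 0.1, -1.6]
opening: 0.489
finger_force: 19.9
```

move_arm(
  rows=[
    [1,[0,0,0.05],0],
    [1,[0,0,0.1],0],
    [1,[0,0,0.13],0],
    [1,[0,0,0.14],0],
    [1,[0,0,0.14],0],
    [1,[0,0,0.14],0],
  ],
)

```text
t: 18.45
tcp_pos: [0.514, 0.3365, 0.1013]
eef_rot: [3.141, -0.001, -0.001]
contact_force: [0.4, 0.7, 0.1]
opening: 0.486
finger_force: 19.9
```

Run:
```python
from h import *
s=state(); p=s["tcp_pos"]; print(p,s["opening"],s["contact_force"])
ims=[]
for n,o in(("top",(115,150)),("scene",(150,230))):
    g=snapshot(n); x,y=o; ims.append(cv2.resize(g["img"][y:y+130,x:x+110],None,fx=3.5,fy=3.5,interpolation=cv2.INTER_CUBIC))
    print(n,(proj(g,[[p[0],p[1],p[2]-.0412],[p[0],p[1],p[2]+.065],[.514,.337,.032],[.435,.351,.032]])-o)*3.5+[385*(n=="scene"),0])
cv2.imwrite("pics/m7.png",np.hstack(ims))
```

```text
[0.51403243 0.33653627 0.10134842] 0.48552359977311343 [0.42827145 0.70153018 0.07221116]
top [[134.35474903 142.89925941]
 [ 88.42909573 109.64128328]
 [144.50258908 150.77556874]
 [121.25245192 261.35904834]]
scene [[547.54445544 187.3978424 ]
 [532.71192629  54.07383401]
 [550.80142014 220.64071958]
 [647.40595268 281.03884106]]
```

View pics/m7.png

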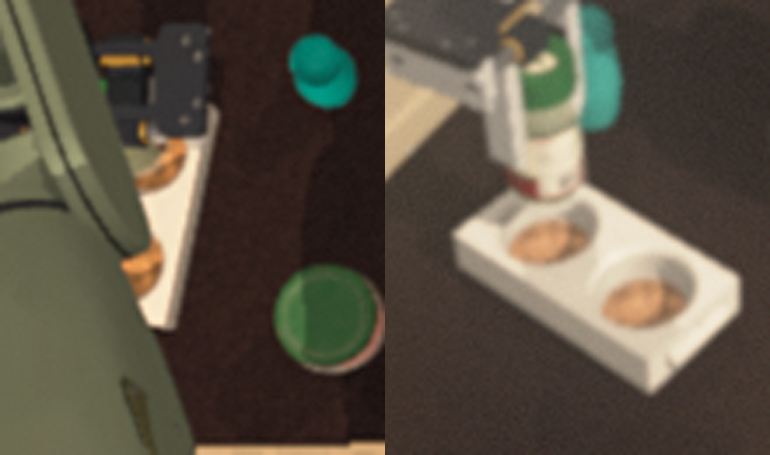

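Run:
```python
from h import *
import pickle
a,b=pickle.load(open("s0.pkl","rb"))
T=lambda u,v:(125+u/2.5,150+v/2.5); S=lambda u,v:(150+(u-385)/3.5,230+v/3.5)
for n,q in(("top left far",ray(a,T(46,62),.032)),("top left near",ray(a,T(13,220),.032)),("top right far",ray(a,T(124,73),.032)),
 ("sc near-left",ray(b,S(456,238),.032)),("sc near-near",ray(b,S(651,355),.032)),("sc near-right",ray(b,S(740,280),.032)),("rim near",ray(b,S(646,290),.032)),("near rim left",ray(b,S(597,290),.032)),("right",ray(b,S(696,290),.032))): print(n,q[:2].round(4))
g=cv2.cvtColor(a["img"],cv2.COLOR_BGR2HSV)
for v in (148,150,152): # profile across the rack between pockets
    y=round(150+v/2.5); print(y,[(x,int(g[y,x,1]),int(g[y,x,2])) for x in range(130,184,2)])
```

```text
top left far [0.5611 0.3706]
top left near [0.4028 0.3976]
top right far [0.5487 0.2923]
sc near-left [0.5568 0.3762]
sc near-near [0.4037 0.3973]
sc near-right [0.3866 0.3245]
rim near [0.432  0.3573]
near rim left [0.4576 0.3709]
right [0.4058 0.3435]
209 [(130, 111, 46), (132, 104, 44), (134, 115, 40), (136, 68, 236), (138, 48, 246), (140, 48, 245), (142, 48, 245), (144, 48, 245), (146, 48, 245), (148, 50, 244), (150, 49, 244), (152, 48, 244), (154, 49, 244), (156, 48, 245), (158, 48, 246), (160, 51, 243), (162, 49, 244), (164, 47, 245), (166, 48, 246), (168, 62, 236), (170, 65, 145), (172, 74, 79), (174, 122, 48), (176, 112, 48), (178, 113, 52), (180, 98, 47), (182, 125, 49)]
210 [(130, 114, 47), (132, 116, 44), (134, 91, 56), (136, 65, 241), (138, 49, 246), (140, 47, 245), (142, 47, 245), (144, 48, 245), (146, 48, 245), (148, 48, 245), (150, 48, 245), (152, 49, 245), (154, 49, 245), (156, 48, 245), (158, 48, 246), (160, 51, 243), (162, 49, 245), (164, 48, 246), (166, 47, 247), (168, 69, 226), (170, 66, 143), (172, 75, 71), (174, 128, 48), (176, 109, 47), (178, 114, 49), (180, 110, 51), (182, 110, 51)]
211 [(130, 109, 49), (132, 127, 46), (134, 81, 79), (136, 61, 243), (138, 46, 246), (140, 48, 245), (142, 48, 245), (144, 48, 246), (146, 47, 247), (148, 47, 247), (150, 46, 248), (152, 49, 246), (154, 48, 246), (156, 47, 246), (158, 48, 245), (160, 51, 243), (162, 49, 245), (164, 49, 245), (166, 48, 246), (168, 69, 215), (170, 66, 140), (172, 82, 59), (174, 117, 48), (176, 114, 47), (178, 119, 47), (180, 114, 49), (182, 117, 50)]
```

move_arm(
  rows=[
    [1,[0,-0.006,0.02],0],
    [1,[0,-0.006,0.04],0],
    [1,[0,-0.006,0.055],0],
    [1,[0,-0.006,0.065],0],
    [1,[0,-0.006,0.075],0],
    [1,[0,-0.006,0.085],0],
    [1,[0,-0.006,0.092],0],
    [1,[0,-0.006,0.096],0],
    [1,[0,-0.006,0.096],0],
    [1,[0,-0.006,0.096],0],
  ],
)

```text
t: 19.38
tcp_pos: [0.5141, 0.3398, 0.0535]
eef_rot: [-3.142, 0.0, -0.0]
contact_force: [-0.8, -0.6, -0.5]
opening: 0.486
finger_force: 19.9
```

move_arm(
  rows=[
    [1,[0,0,0.003],0],
    [1,[0,0,0.005],0],
    [1,[0,0,0.006],0],
    [1,[0,0,0.006],0],
  ],
)

```text
t: 19.72
tcp_pos: [0.5148, 0.3402, 0.0522]
eef_rot: [-3.141, 0.0, -0.002]
contact_force: [-1.0, -0.2, 5.7]
opening: 0.486
finger_force: 20.0
```

move_arm(
  rows=[
    [0.3,[0,0,0],0],
    [0,[0,0,0],0],
    [-0.3,[0,0,0],0],
    [-0.55,[0,0,0],0],
    [-0.55,[0,0,0],0],
    [-0.55,[0,0,0],0],
    [-0.55,[0,0,0],0],
  ],
)

```text
t: 20.3
tcp_pos: [0.5139, 0.3397, 0.0502]
eef_rot: [3.141, -0.001, -0.001]
contact_force: [-0.2, -0.0, 0.1]
opening: 0.768
finger_force: 0.0
```

move_arm(
  rows=[
    [-0.55,[0,0,-0.06],0],
    [-0.55,[0,0,-0.14],0],
    [-0.55,[0,0,-0.22],0],
    [-0.55,[0,0,-0.3],0],
    [-0.55,[0,0,-0.36],0],
    [-0.55,[-0.03,0.07,-0.36],0],
    [-0.55,[-0.06,0.14,-0.36],0],
    [-0.55,[-0.09,0.21,-0.36],0],
    [-0.55,[-0.12,0.28,-0.36],0],
    [-0.55,[-0.15,0.35,-0.36],0],
  ],
)

```text
t: 21.13
tcp_pos: [0.4379, 0.1635, 0.2303]
eef_rot: [3.141, 0.001, 0.0]
contact_force: [0.2, -0.5, -0.1]
opening: 0.775
finger_force: 0.0
```

move_arm(
  rows=[
    [-0.55,[-0.03,0.07,0],0],
    [-0.55,[-0.06,0.13,0],0],
    [-0.55,[-0.064,0.142,0],0],
    [-0.55,[-0.064,0.142,0],0],
    [-0.55,[-0.064,0.142,0],0],
  ],
)

```text
t: 21.55
tcp_pos: [0.4075, 0.0941, 0.2308]
eef_rot: [-3.141, 0.002, -0.002]
contact_force: [0.8, -0.1, 0.3]
opening: 0.775
finger_force: 0.0
```

Run:
```python
from h import *
s=state(); p=s["tcp_pos"]; print(p,s["opening"],s["contact_force"])
ims=[]
for n,o in(("top",(115,150)),("scene",(160,200))):
    g=snapshot(n); x,y=o; ims.append(cv2.resize(g["img"][y:y+130,x:x+110],None,fx=3.5,fy=3.5,interpolation=cv2.INTER_CUBIC))
cv2.imwrite("pics/m8.png",np.hstack(ims))
```

```text
[0.40746503 0.09407483 0.23080142] 0.7746249358305622 [ 0.75373703 -0.12670249  0.2765717 ]
```

View pics/m8.png

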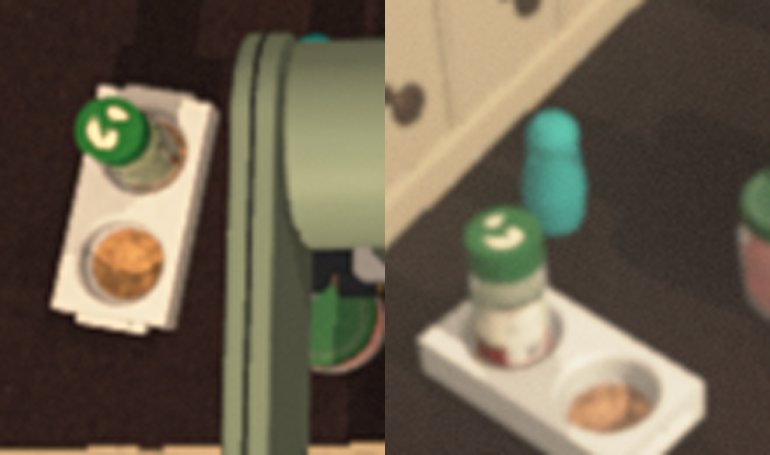

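move_arm(
  rows=[
    [-0.55,[0.002,0,0.08],0],
    [-0.55,[0.002,0,0.16],0],
    [-0.55,[0.002,0,0.23],0],
    [-0.55,[0.002,0,0.29],0],
    [-0.55,[0.002,0,0.34],0],
    [-0.55,[0.002,0,0.37],0],
    [-0.55,[0.002,0,0.379],0],
    [-0.55,[0.002,0,0.379],0],
    [0,[0.002,0,0.379],0],
    [1,[0.002,0,0.379],0],
  ],
)

```text
t: 22.48
tcp_pos: [0.4096, 0.0943, 0.0422]
eef_rot: [-3.141, -0.001, -0.005]
contact_force: [0.1, 0.6, 0.2]
opening: 0.665
finger_force: 0.0
```

move_arm(
  rows=[
    [1,[0,0,0],0],
    [1,[0,0,0],0],
    [1,[0,0,0],0],
    [1,[0,0,0],0],
    [1,[0,0,0],0],
    [1,[0,0,0],0],
    [1,[0,0,0],0],
    [1,[0,0,0],0],
  ],
)

```text
t: 23.15
tcp_pos: [0.409, 0.094, 0.042]
eef_rot: [-3.141, 0.001, -0.003]
contact_force: [-0.4, 1.3, 6.0]
opening: 0.478
finger_force: 20.0
```

move_arm(
  rows=[
    [1,[0,0,-0.04],0],
    [1,[0,0,-0.11],0],
    [1,[0,0,-0.18],0],
    [1,[0,0,-0.25],0],
    [1,[0,-0.06,-0.26],0],
    [1,[0.01,-0.13,-0.26],0],
    [1,[0.02,-0.2,-0.26],0],
    [1,[0.025,-0.27,-0.26],0],
    [1,[0.03,-0.34,-0.26],0],
    [1,[0.04,-0.41,-0.26],0],
  ],
)

```text
t: 23.98
tcp_pos: [0.427, 0.3, 0.1702]
eef_rot: [3.14, -0.0, -0.002]
contact_force: [1.4, -0.4, -2.5]
opening: 0.483
finger_force: 20.0
```

move_arm(
  rows=[
    [1,[0.01,-0.06,0],0],
    [1,[0.012,-0.1,0],0],
    [1,[0.012,-0.106,0.03],0],
    [1,[0.012,-0.106,0.08],0],
    [1,[0.012,-0.106,0.12],0],
    [1,[0.012,-0.106,0.14],0],
    [1,[0.012,-0.106,0.14],0],
    [1,[0.012,-0.106,0.14],0],
  ],
)

```text
t: 24.65
tcp_pos: [0.4336, 0.3513, 0.1003]
eef_rot: [3.141, -0.001, -0.002]
contact_force: [0.6, -0.1, -0.9]
opening: 0.479
finger_force: 20.0
```

Run:
```python
from h import *
s=state(); p=s["tcp_pos"]; print(p,s["opening"],s["contact_force"])
g=snapshot("scene"); x,y=150,230
cv2.imwrite("pics/m9.png",cv2.resize(g["img"][y:y+130,x:x+110],None,fx=3.5,fy=3.5,interpolation=cv2.INTER_CUBIC))
print((proj(g,[[p[0],p[1],p[2]-.0412],[.435,.352,.032]])-(x,y))*3.5)
```

```text
[0.43357306 0.3513189  0.10033814] 0.47912274244271286 [ 0.56577424 -0.09044536 -0.87313378]
[[262.04373929 250.39238492]
 [261.51311676 282.16398789]]
```

View pics/m9.png

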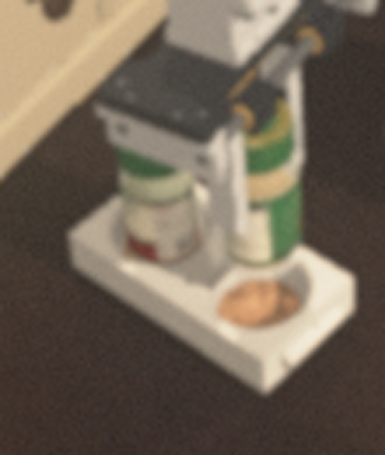

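move_arm(
  rows=[
    [1,[0.002,-0.003,0.02],0],
    [1,[0.002,-0.003,0.04],0],
    [1,[0.002,-0.003,0.055],0],
    [1,[0.002,-0.003,0.065],0],
    [1,[0.002,-0.003,0.075],0],
    [1,[0.002,-0.003,0.085],0],
    [1,[0.002,-0.003,0.091],0],
    [1,[0.002,-0.003,0.094],0],
    [1,[0.002,-0.003,0.094],0],
    [1,[0.002,-0.003,0.094],0],
  ],
)

```text
t: 25.53
tcp_pos: [0.4352, 0.3534, 0.0541]
eef_rot: [-3.141, 0.0, -0.0]
contact_force: [0.2, 0.7, -0.7]
opening: 0.481
finger_force: 20.0
```

move_arm(
  rows=[
    [1,[0,0,0.003],0],
    [1,[0,0,0.005],0],
    [1,[0,0,0.006],0],
    [1,[0,0,0.006],0],
  ],
)

```text
t: 25.87
tcp_pos: [0.4354, 0.3536, 0.052]
eef_rot: [-3.141, 0.0, -0.001]
contact_force: [-2.0, -1.0, 4.9]
opening: 0.478
finger_force: 20.0
```

Seated. Release, rise and move aside towards the robot.

move_arm(
  rows=[
    [0.3,[0,0,0],0],
    [0,[0,0,0],0],
    [-0.3,[0,0,0],0],
    [-0.55,[0,0,0],0],
    [-0.55,[0,0,0],0],
    [-0.55,[0,0,0],0],
    [-0.55,[0,0,0],0],
  ],
)

```text
t: 26.45
tcp_pos: [0.4349, 0.3533, 0.0507]
eef_rot: [3.142, -0.001, -0.0]
contact_force: [0.1, 0.5, 0.1]
opening: 0.767
finger_force: 0.0
```

move_arm(
  rows=[
    [-0.55,[0,0,-0.06],0],
    [-0.55,[0,0,-0.14],0],
    [-0.55,[0,0,-0.22],0],
    [-0.55,[0,0,-0.3],0],
    [-0.55,[0,0,-0.36],0],
    [-0.55,[0,0.08,-0.36],0],
    [-0.55,[0,0.16,-0.36],0],
    [-0.55,[0,0.24,-0.36],0],
    [-0.55,[0,0.32,-0.36],0],
    [-0.55,[0,0.4,-0.36],0],
  ],
)

```text
t: 27.28
tcp_pos: [0.4345, 0.1518, 0.2311]
eef_rot: [3.142, 0.001, 0.001]
contact_force: [0.9, -0.1, 0.4]
opening: 0.777
finger_force: 0.0
```

move_arm(
  rows=[
    [-0.55,[0,0.07,0],0],
    [-0.55,[0,0.14,0],0],
    [-0.55,[0,0.2,0],0],
    [-0.55,[0,0.2,0],0],
    [-0.55,[0,0.2,0],0],
  ],
)

```text
t: 27.7
tcp_pos: [0.4349, 0.0522, 0.231]
eef_rot: [-3.141, 0.006, -0.0]
contact_force: [0.4, -0.6, 0.3]
opening: 0.774
finger_force: 0.0
```

Run:
```python
from h import *
s=state(); p=s["tcp_pos"]; print(p,s["opening"],s["contact_force"])
a=snapshot("top"); b=snapshot("scene")
cv2.imwrite("pics/m10.png",np.hstack([cv2.resize(a["img"][140:280,125:265],None,fx=2.8,fy=2.8),cv2.resize(b["img"][200:340,160:300],None,fx=2.8,fy=2.8)]))
import pickle; pickle.dump((a,b),open("s1.pkl","wb"))
```

```text
[0.43493846 0.05217089 0.23099939] 0.7736106097026064 [ 0.39503921 -0.57795331  0.2809823 ]
```

View pics/m10.png

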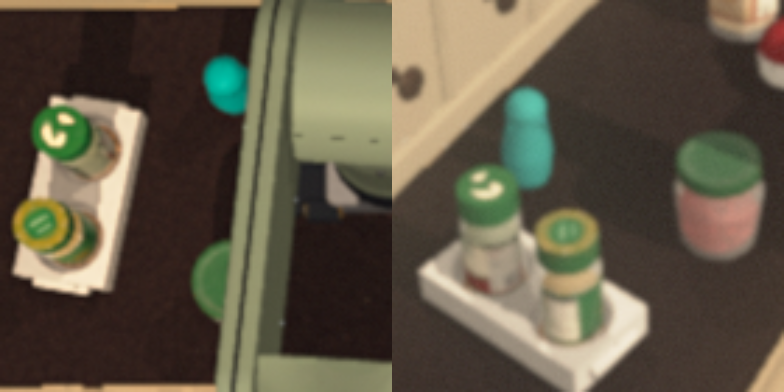

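Run:
```python
from h import *
import pickle
a,b=pickle.load(open("s1.pkl","rb"))
def loc(p,c,th): d=p[:2]-c; return [round(float(v)*1000,1) for v in (d[0]*np.cos(th)+d[1]*np.sin(th),-d[0]*np.sin(th)+d[1]*np.cos(th))]
R=((.4745,.3455),-.169); C=((.4715,-.290),.045)
print(loc(ray(a,(125+62/2.8,140+132/2.8),.116),*R),loc(ray(a,(125+43/2.8,140+223/2.8),.116),*R))
print(loc(ray(a,(370+190/3.5,150+91/3.5),.178),*C),loc(ray(a,(370+170/3.5,150+264/3.5),.099),*C))
print(loc(np.array([.514,.340]),*R),loc(np.array([.4352,.3533]),*R),loc(np.array([.516,-.2873]),*C),loc(np.array([.4175,-.2923]),*C))
```

```text
[38.1, -3.5] [-38.7, -3.4]
[43.2, 0.3] [-55.8, 1.1]
[39.9, 1.2] [-40.1, 1.1] [44.6, 0.7] [-54.0, 0.1]
```

All within tolerance; handing in.

```bash
python3 -c "
from workcell import *
print(job_done())"
```

```text
the job is handed in; nothing more can be done
None
```

The mill, the salt shaker and both spice jars are upright on the floors of their pockets, each within about 4 mm of centre by the cameras; nothing was tipped or dropped, the bystanders were never touched, and the job was handed in at about 28 s (the hand-in gave no verdict).

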